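# Match the anti-racking spacer in the bench vise and close the jaw

## Robot

A 6-joint arm with a two-finger parallel gripper is mounted at the origin on the work surface. World frame = base frame: x ahead of the robot, y to its left, z up, the work surface at z = 0. Lengths are in m, angles in rad, forces in N, time in s.
With the tool pointing down it reaches from about 0.35 to 0.975 m from the base axis. Payload 4.9 kg.
Tool frame: the origin (TCP) lies at the very end of the fingers, on their centre line; the grasp point (between the pads) lies 19 mm behind it; z points along the fingers, x is the direction in which the jaws open and shut, and the axes are right-handed (so a half turn about z gives the same grasp; the last joint's range is limited). The gripper opens to 85 mm and grips with 20 to 120 N. Pads are 22 mm wide; open, the fingers measure 114 mm over their backs; the gripper's body (76 mm by 85 mm) begins 54 mm behind the grasp point. The pads swing forward as they close: fully open they stand 13 mm farther back than shut.
Start: joints at [-1.424, 0.053, 1.613, -0, 1.476, -0.119], TCP at [0.164, -0.603, 0.231] pointing down, gripper open.
Joint ranges: [-3.01, 3.01], [-1.01, 2.22], [0.06, 2.58], [-1.02, 4.17], [0.09, 2.62], [-3.14, 3.14]. Speed limits (rad/s): [2.57, 2.57, 3.14, 3.14, 3.14, 3.14].

## Interface

Orientations are given as a unit quaternion [w, x, y, z].
In Python, from plant import manip, imaging gives the robot as it stands.
- The arm moves only by the shell command python3 -m pendant 'ROWS'. ROWS is JSON, a list that holds one entry, the list of rows, each a list of 7 numbers: the turn, a rotation vector about the world's x, y, z in units of pi rad (1.0 is pi rad), then the shift along the world's x, y, z in units of 250 mm (1.0 is 250 mm), then the opening, from 0 (shut) to 1 (fully open). In form: [[[ax, ay, az, tx, ty, tz, claw], ...]]. A call has 1 to 20 rows; each row shifts and turns the commanded pose from where the row before left it; what a row does not reach is not made up. A row lasts 1/8 s, in which the tool goes at most 62.5 mm and 10.7 degrees, less where a joint would pass 70% of its speed; a pose out of reach is approached as far as the arm can. A call with a number of a shift or a turn outside -1 to 1 is refused whole. A call with a gripper value outside its range is refused whole. The fingers move at their own pace and stop on an object; the grip force is fixed at half the most. Time passes only in rows, so rows that do not move let the fingers close. It gives the time, the measured TCP pose, the force and the opening at its end, in the units of the state.
- manip.state(): the state, without advancing time (a new reading comes with each control period).
- imaging.grab_frame(name): name is "scene" or "side" or "wrist"; returns a dict with "frame" (400x640x3 uint8, blue, green, red), "mtx" (3x3 intrinsics, pixels), "world_to_cam" (4x4, takes a point from world to camera coordinates). Camera axes: x right, y down, z forward; pixel columns grow to the right and rows downward; lengths in m; the calibration is good to about 2 mm. A picture is of the moment at which its call begins. There is no depth.
- manip.job_done(): hands the job in, once; it reports no verdict.
The state is a dict: "time": time; "joint_pos": joint angles; "joint_vel": joint speeds; "joint_efforts": joint torques, N m; "tool_pos": TCP position; "tool_rot": TCP orientation; "contact_force": force on the tool from outside, world axes, zero at the start; "ft_torque": the same for the moment, N m; "gripper_width": opening from 0.0 (shut) to 1.0 (fully open).
Only numpy, scipy, OpenCV 4.12 (cv2) and the standard library are available. Lean on these libraries where they do the work, as an engineer would, in place of code of your own. Each camera call takes 0.05 s, during which the arm holds its last target. There are 200 camera calls.

## Task

A board stands in one half of the open bench vise. Pick out the one dark spacer that is exactly as thick as that board, stand it up between the jaws in the empty half with its thickness across the gap, and push the moving jaw in until board and spacer are both held snug, without ramming it. Leave the board in its half and all the other things on the bench where they are.

Things in the scene. Friction and masses are not known exactly. Their poses are not given: they have to be found in the camera images.
- vise: grey bench vise, jaws 240 mm long (y), 40 mm high. Origin: on the bench, middle of the fixed jaw's clamping face; x into the fixed far jaw (40 mm thick), z up. Moving jaw, 35 mm thick, on the -x side, slides along x. 12 mm steel guide bars at y = +-107 mm, 14 mm up, reach to x = -170 mm. Bare bench between the jaws. A board stands in the +y half; the -y half is empty
- jaw (a joint): the moving jaw: its value is the gap between the two clamping faces in m (0 shut, 0.075 fully open). It slides stiffly by hand (about 4 N) and stays where it is left; pushing its outer face towards the fixed jaw closes it
- jaw_push (a point): middle of the outer (robot-side) face of the moving jaw, 21 mm above the bench; x points towards the fixed jaw, square to the face
- board_18: white painted wood board 18 mm thick (its x), 80 mm long (y), 60 mm high (z), standing on edge on the bench; origin at its centre. It is the one in the vise if its centre lies between the jaws, else it waits behind the vise
- board_24: white painted wood board 24 mm thick (its x), 80 mm long (y), 60 mm high (z), standing on edge on the bench; origin at its centre. It is the one in the vise if its centre lies between the jaws, else it waits behind the vise
- board_30: white painted wood board 30 mm thick (its x), 80 mm long (y), 60 mm high (z), standing on edge on the bench; origin at its centre. It is the one in the vise if its centre lies between the jaws, else it waits behind the vise
- spacer_18: dark hardwood spacer block 75 mm (x) x 40 mm (y) x 18 mm thick (z), lying flat on the bench at the start; origin at its centre. The three spacers differ only in thickness (18, 24, 30 mm)
- spacer_24: dark hardwood spacer block 75 mm (x) x 40 mm (y) x 24 mm thick (z), lying flat on the bench at the start; origin at its centre. The three spacers differ only in thickness (18, 24, 30 mm)
- spacer_30: dark hardwood spacer block 75 mm (x) x 40 mm (y) x 30 mm thick (z), lying flat on the bench at the start; origin at its centre. The three spacers differ only in thickness (18, 24, 30 mm)
- glue: glue bottle, 56 mm wide, 150 mm tall, standing; bystander; origin under its centre
- screwdriver: screwdriver lying on the bench; bystander; x along it
- tape: tape measure 65 x 35 x 60 mm high; bystander; origin under its centre
- screw_jar: glass jar 60 mm wide, 75 mm tall; bystander; origin under its centre
- pencil: flat carpenter's pencil 130 x 12 x 7 mm, lying among the spacers; bystander; origin under its centre, x along it
- hammer: hammer lying on the bench; bystander; x along it
Mind the look-alikes: they are no part of the job. What is shaped like the spacer_18 but pink or purple is not meant. What is shaped like the board_30 but pink is not meant.

How it is judged:
At the end, for the whole second after the job is handed in: The spacer matching the vise board stands at rest on the bench between the jaws, centre 20-100 mm into the -y half, thickness across the gap (0.1 rad); that board upright in the +y half; gap at most 1.5 mm over its thickness; other spacers and boards within 50 mm of their start (((x of board_18 in the frame of vise between -0.018 and 0 m and y of board_18 in the frame of vise between 0.015 and 0.08 m and angle between board_18's own z axis and vertical below 0.1 rad and x of spacer_18 in the frame of vise between -0.018 and 0 m and y of spacer_18 in the frame of vise between -0.1 and -0.02 m and angle between the z axis of spacer_18 and the x axis of vise, either way round below 0.1 rad and height (world z) of spacer_18 below 0.045 m and linear speed of spacer_18 below 0.01 m/s and value of joint jaw below 0.0195 m and distance of each of spacer_24, board_24, spacer_30, board_30 from where it was at the start of the episode below 0.05 m) or (x of board_24 in the frame of vise between -0.024 and 0 m and y of board_24 in the frame of vise between 0.015 and 0.08 m and angle between board_24's own z axis and vertical below 0.1 rad and x of spacer_24 in the frame of vise between -0.024 and 0 m and y of spacer_24 in the frame of vise between -0.1 and -0.02 m and angle between the z axis of spacer_24 and the x axis of vise, either way round below 0.1 rad and height (world z) of spacer_24 below 0.045 m and linear speed of spacer_24 below 0.01 m/s and value of joint jaw below 0.0255 m and distance of each of spacer_18, board_18, spacer_30, board_30 from where it was at the start of the episode below 0.05 m) or (x of board_30 in the frame of vise between -0.03 and 0 m and y of board_30 in the frame of vise between 0.015 and 0.08 m and angle between board_30's own z axis and vertical below 0.1 rad and x of spacer_30 in the frame of vise between -0.03 and 0 m and y of spacer_30 in the frame of vise between -0.1 and -0.02 m and angle between the z axis of spacer_30 and the x axis of vise, either way round below 0.1 rad and height (world z) of spacer_30 below 0.045 m and linear speed of spacer_30 below 0.01 m/s and value of joint jaw below 0.0315 m and distance of each of spacer_18, board_18, spacer_24, board_24 from where it was at the start of the episode below 0.05 m))); the robot touches nothing.
It fails at once if the vise is rammed shut: more than 60 N on a board or spacer (contact force between vise and board_18 above 60 N or contact force between vise and board_24 above 60 N or contact force between vise and board_30 above 60 N or contact force between vise and spacer_18 above 60 N or contact force between vise and spacer_24 above 60 N or contact force between vise and spacer_30 above 60 N).
It fails at once if a bystander (glue, screwdriver, tape, jar, pencil, hammer) is moved more than 40 mm (distance of any of glue, screwdriver, tape, screw_jar, pencil, hammer from where it was at the start of the episode above 0.04 m).
It also fails if it takes over 54 s, if anything falls off the work surface, if the arm or the gripper's body presses on something with over 40 N, if the wrist force passes 120 N, or if a joint passes its speed limit or range.

## Working session

There is one attempt and no reset: what is moved stays moved. The work goes in short steps, Python scripts to look and compute and a shell command to move; the robot and the scene stay as the last step left them, time stands still between calls to the robot, and variables do not carry over. Pictures are saved under pics/ and viewed, about 8 in all and at most 12, crops included, and the job is handed in when it is done.

```bash
mkdir -p pics; cat > h.py <<'E'
import numpy as np, cv2
from plant import manip, imaging
def grab(n, save=None):
    d=imaging.grab_frame(n)
    if save: cv2.imwrite('pics/'+save,d['frame'])
    np.savez('pics/last_%s.npz'%n,f=d['frame'],K=d['mtx'],T=d['world_to_cam'])
    return d
def load(n):
    z=np.load('pics/last_%s.npz'%n); return dict(frame=z['f'],mtx=z['K'],world_to_cam=z['T'])
def ray(d,px):
    T=np.array(d['world_to_cam']);R=T[:3,:3];c=-R.T@T[:3,3]
    v=R.T@np.linalg.inv(d['mtx'])@np.array([px[0],px[1],1.]);return c,v
def onz(d,px,z):
    c,v=ray(d,px);return c+v*(z-c[2])/v[2]
def proj(d,p):
    T=np.array(d['world_to_cam']);q=d['mtx']@(T[:3,:3]@np.asarray(p,float)+T[:3,3]);return q[:2]/q[2]
def tri(d1,p1,d2,p2):
    c1,v1=ray(d1,p1);c2,v2=ray(d2,p2)
    s=np.linalg.lstsq(np.c_[v1,-v2],c2-c1,rcond=None)[0]
    a=c1+v1*s[0];b=c2+v2*s[1];return (a+b)/2,np.linalg.norm(a-b)
E
python3 - <<'E'
from h import *
for n in ['scene','side','wrist']:
    d=grab(n,n+'0.png');T=d['world_to_cam'];print(n,-T[:3,:3].T@T[:3,3],T[2,:3])
a=[load(n)['frame'] for n in ['scene','side']]
print(manip.state())
E
```

```text
scene [ 1.15457868 -0.6721232   0.9771169 ] [-0.4407166   0.53552494 -0.720404  ]
side [ 0.29618335 -0.95019288  0.77065982] [ 0.25549698  0.78481735 -0.56460873]
wrist [ 0.23320419 -0.5846355   0.37130425] [-0.2714945  -0.07154146 -0.95977735]
{'time': 0.15, 'joint_pos': array([-1.42396023e+00,  5.32314914e-02,  1.61397708e+00, -1.27644709e-06,
        1.47597161e+00, -1.19003428e-01]), 'joint_vel': array([ 0.0008725 , -0.0015042 , -0.00364835,  0.00160265,  0.00089336,
       -0.00042151]), 'joint_efforts': array([ 2.66823590e-04, -3.94242311e+01, -3.70721626e+01, -1.14026830e-04,
        4.64446450e-03, -2.51780271e-06]), 'tool_pos': array([ 0.16412721, -0.6025697 ,  0.23033004]), 'tool_rot': array([-5.52954260e-04,  7.94581246e-01, -6.07157321e-01, -5.69473900e-04]), 'contact_force': array([-0.06728289, -0.35622186,  0.63550014]), 'ft_torque': array([-0.03153597, -0.00018802,  0.00124637]), 'gripper_width': 0.9985092971196847}
```

View pics/scene0.png

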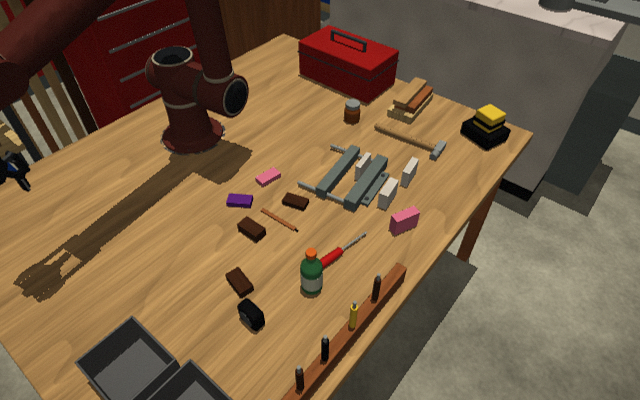

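View pics/side0.png

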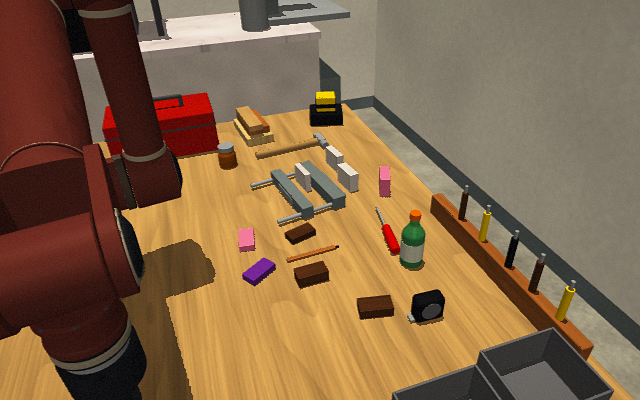

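The scene view shows three dark spacers at about (295,201), (252,228) and (239,281). The side view has them at (300,233), (311,273) and (375,306). The vise board is at scene (363,165) and side (303,177), and two boards wait behind the vise. The pink and purple blocks are decoys. I'll enlarge both views.

```bash
python3 - <<'E'
from h import *
s=load('scene')['frame'];d=load('side')['frame']
a=cv2.resize(s[140:230,300:430],None,fx=6,fy=6,interpolation=cv2.INTER_CUBIC)
cv2.imwrite('pics/c1.png',a)
b=cv2.resize(d[130:230,240:370],None,fx=6,fy=6,interpolation=cv2.INTER_CUBIC)
cv2.imwrite('pics/c2.png',b)
for n,im in(('scene',s),('side',d)):
    hsv=cv2.cvtColor(im,cv2.COLOR_BGR2HSV)
    for nm,p in (('spacer',{'scene':(295,201),'side':(300,233)}[n]),):
        print(n,hsv[p[1]-4:p[1]+12:3,p[0]].tolist())
E
```

```text
scene [[11, 179, 64], [11, 163, 61], [8, 162, 63], [10, 133, 23], [16, 135, 130], [16, 135, 178]]
side [[13, 219, 79], [11, 201, 75], [11, 192, 77], [11, 197, 31], [13, 152, 57], [18, 156, 221]]
```

View pics/c1.png

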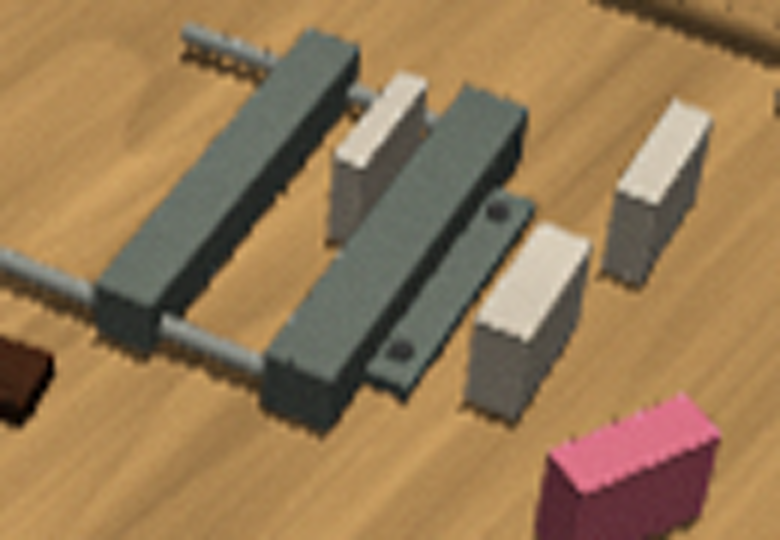

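View pics/c2.png

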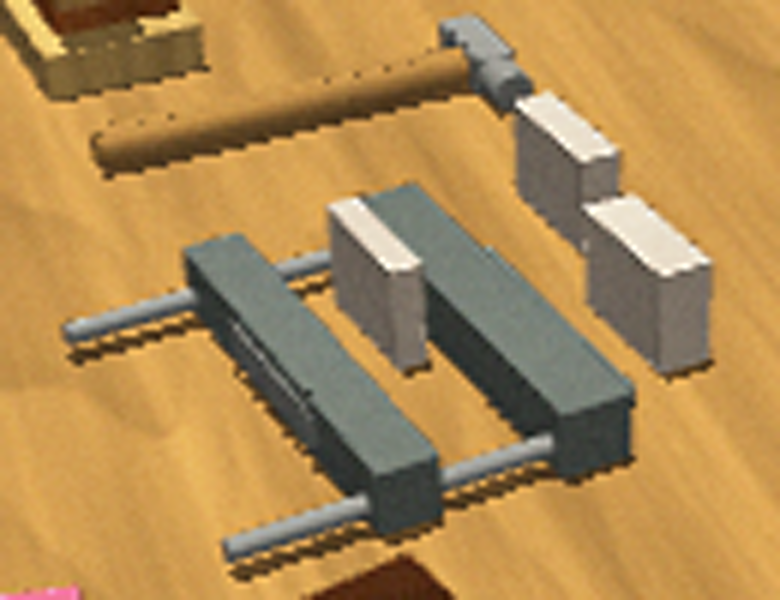

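```bash
python3 - <<'E'
from h import *
S=load('scene');D=load('side')
fs=lambda x,y:(300+(x-2.5)/6,140+(y-2.5)/6)
fd=lambda x,y:(240+(x-2.5)/6,130+(y-2.5)/6)
print('white tops')
for n,d,o in(('scene',S,[(300,140,430,230)]),('side',D,[(240,130,370,230)])):
    g=d['frame'].astype(int).min(2);x0,y0,x1,y1=o[0]
    m=np.zeros_like(g,np.uint8);m[y0:y1,x0:x1]=(g[y0:y1,x0:x1]>150)*255
    for c in cv2.findContours(m,0,1)[0]:
        if cv2.contourArea(c)<30: continue
        mm=cv2.moments(c);P=np.array([onz(d,p[0],.06)[:2] for p in c],np.float32)
        r=cv2.minAreaRect(P);print(n,mm['m10']/mm['m00'],mm['m01']/mm['m00'],np.round(r[0],4),np.round(r[1],4),r[2])
print('vise top corners z=.04')
for nm,a,b in(('fix clamp +y',(465,85),(368,193)),('fix clamp -y',(265,362),(557,415)),('fix back -y',(325,382),(632,388)),
  ('mov clamp +y',(357,47),(240,235)),('mov clamp -y',(158,308),(438,460)),('mov out +y',(305,30),(186,252)),('mov out -y',(97,288),(370,474))):
    print(nm,onz(S,fs(*a),.04)[:2].round(4),onz(D,fd(*b),.04)[:2].round(4))
a=cv2.resize(S['frame'][185:300,220:320],None,fx=5,fy=5,interpolation=cv2.INTER_CUBIC)
b=cv2.resize(D['frame'][215:330,280:400],None,fx=5,fy=5,interpolation=cv2.INTER_CUBIC)[:, :]
c=cv2.hconcat([a,b]);print(c.shape)
cv2.imwrite('pics/c3.png',cv2.resize(c,None,fx=.72,fy=.72) if c.shape[1]>1110 else cv2.hconcat([a,b]))
for n,d in(('scene',S),('side',D)):
    h=cv2.cvtColor(d['frame'],cv2.COLOR_BGR2HSV)
    m=((h[...,2]<105)&(h[...,2]>45)&(h[...,1]>130)&((h[...,0]<16))).astype(np.uint8)*255
    m[:185]=0;m[320:]=0
    for c in cv2.findContours(m,0,1)[0]:
        if 100<cv2.contourArea(c)<1500:
            r=cv2.minAreaRect(c);print(n,np.round(r[0],1),cv2.contourArea(c),onz(d,r[0],.012).round(3))
E
```

```text
white tops
scene 388.4771460423634 186.42140468227424 [0.7271 0.1734] [0.0282 0.0797] 8.991933822631836
scene 410.2340067340067 165.05555555555554 [0.7281 0.2985] [0.0219 0.0793] 9.105818748474121
scene 362.8501291989664 159.5891472868217 [0.5966 0.2247] [0.0162 0.0788] 9.241496086120605
side 347.2803738317757 168.65732087227414 [0.727  0.1712] [0.0292 0.0807] 9.668391227722168
side 301.9439775910364 168.80392156862743 [0.5954 0.2209] [0.0161 0.0776] 9.545368194580078
side 333.98245614035085 150.78696741854634 [0.7272 0.2944] [0.0233 0.079 ] 9.476482391357422
side 319.6145833333333 136.359375 [0.716  0.4034] [0.0189 0.0774] 5.91288423538208
vise top corners z=.04
fix clamp +y [0.6044 0.2967] [0.614  0.2969]
fix clamp -y [0.6469 0.058 ] [0.6391 0.0594]
fix back -y [0.678 0.066] [0.6807 0.0683]
mov clamp +y [0.5389 0.2853] [0.5381 0.2784]
mov clamp -y [0.5821 0.0535] [0.5749 0.0441]
mov out +y [0.5074 0.2787] [0.5072 0.2716]
mov out -y [0.549  0.0448] [0.5421 0.0446]
(575, 1100, 3)
scene [387.2 296.3] 285.5 [ 0.921 -0.118  0.012]
scene [238.2 279.6] 341.5 [ 0.593 -0.324  0.012]
scene [251.4 226.4] 245.0 [ 0.489 -0.175  0.012]
scene [294.9 199.3] 187.5 [ 0.514 -0.014  0.012]
scene [475.7 220.6] 758.5 [0.982 0.26  0.012]
side [ 84.7 315.5] 490.5 [-0.006 -0.136  0.012]
side [374.7 303. ] 426.5 [ 0.604 -0.32   0.012]
side [311.1 272.5] 327.5 [ 0.5   -0.179  0.012]
side [299.4 231. ] 217.0 [ 0.518 -0.015  0.012]
side [155. 196.] 605.0 [0.152 0.304 0.012]
side [120.1 195.2] 131.0 [0.051 0.348 0.012]
side [110.8 241.1] 1086.5 [0.035 0.12  0.012]
```

The vise board measures 16 mm, against 22–23 and 28–29 mm for the waiting ones. Allowing for edge loss, it is the 18 mm board, so spacer_18 is the target. Next I'll look at the spacers up close.

```bash
python3 - <<'E'
import cv2
c=cv2.imread('pics/c3.png');print(c.shape)
cv2.imwrite('pics/c3s.png',cv2.resize(c,(792,int(c.shape[0]*792/c.shape[1])),interpolation=cv2.INTER_AREA))
E
```

```text
(575, 1100, 3)
```

View pics/c3s.png

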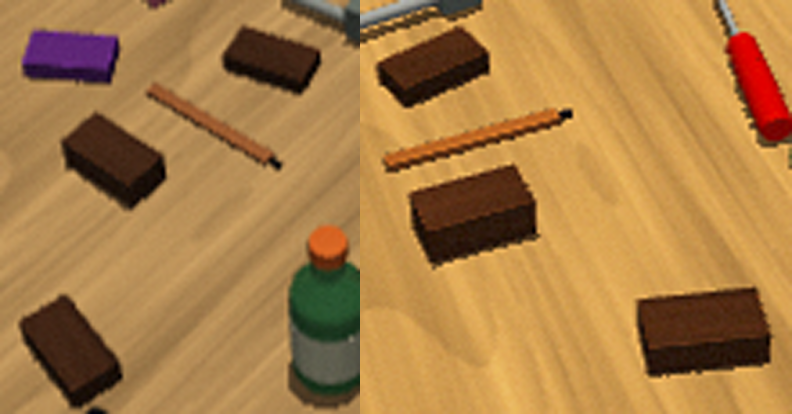

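```bash
python3 - <<'E'
from h import *
D=load('side');S=load('scene')
f=lambda x,y:((x-360)/3.6+280-.4,y/3.6+215-.4)
g=lambda x,y:(x/3.6+220-.4,y/3.6+185-.4)
def H(d,t,b):
    p=onz(d,b,0);zs=np.arange(0,.05,.0005)
    return p[:2].round(3),zs[np.argmin([abs(proj(d,[p[0],p[1],z])[1]-t[1]) for z in zs])]
for n,t,b in(('A',(487,49),(489,67)),('A2',(405,87),(405,105)),('B',(535,203),(537,238)),('B2',(428,233),(433,265)),('C',(768,325),(769,362)),('C2',(645,344),(649,376))):print(n,H(D,f(*t),f(*b)))
# top-corner quads of A
print('A side top',[onz(D,f(*p),.018)[:2].round(4).tolist() for p in((379,68),(466,27),(488,49),(405,87))])
print('A scene top',[onz(S,g(*p),.018)[:2].round(4).tolist() for p in((241,27),(320,60),(304,73),(224,47))])
E
```

```text
A (array([ 0.56 , -0.025]), np.float64(0.017))
A2 (array([ 0.488, -0.046]), np.float64(0.017))
B (array([ 0.535, -0.208]), np.float64(0.0315))
B2 (array([ 0.463, -0.208]), np.float64(0.029))
C (array([ 0.633, -0.356]), np.float64(0.0325))
C2 (array([ 0.56 , -0.342]), np.float64(0.028))
A side top [[0.477, -0.0193], [0.5518, 0.0057], [0.5593, -0.026], [0.4892, -0.0474]]
A scene top [[0.4774, -0.0114], [0.5555, 0.0023], [0.5549, -0.0176], [0.4824, -0.0382]]
```

Heights give A (side (300,233), scene (295,199)) as 17 mm, while B and C are about 30. A is therefore spacer_18: brown, and not the purple or pink decoys. It lies at about (0.518, −0.021) with yaw about 16°. I'll move above it and look from close by.

```bash
python3 -m pendant '[[[0,0,0,0.09,0.166,-0.006,0.65],[0,0,0,0.09,0.166,-0.006,0.65],[0,0,0,0.09,0.166,-0.006,0.65],[0,0,0,0.09,0.166,-0.006,0.65],[0,0,0,0.09,0.166,-0.006,0.65],[0,0,0,0.09,0.166,-0.006,0.65],[0,0,0,0.09,0.166,-0.006,0.65],[0,0,0,0.09,0.166,-0.006,0.65],[0,0,0,0.09,0.166,-0.006,0.65],[0,0,0,0.09,0.166,-0.006,0.65],[0,0,0,0.09,0.166,-0.006,0.65],[0,0,0,0.09,0.166,-0.006,0.65],[0,0,0,0.09,0.166,-0.006,0.65],[0,0,0,0.09,0.166,-0.006,0.65],[0,0,0,0,0,0,0.65],[0,0,0,0,0,0,0.65]]]'
python3 - <<'E'
from h import *
d=grab('wrist','w1.png')
h=cv2.cvtColor(d['frame'],cv2.COLOR_BGR2HSV)
for lo,hi in((45,110),(15,110)):
  m=((h[...,2]<hi)&(h[...,2]>lo)&(h[...,1]>110)&(h[...,0]<18)).astype(np.uint8)*255
  m=cv2.morphologyEx(m,cv2.MORPH_OPEN,np.ones((3,3)))
  for c in cv2.findContours(m,0,1)[0]:
    if cv2.contourArea(c)>1500:
        P=np.array([onz(d,p[0],.018)[:2] for p in c],np.float32);print(lo,cv2.boundingRect(c),cv2.minAreaRect(P))
E
```

```text
time: 2.15
tool_pos: [0.4789, -0.0221, 0.21]
tool_rot: [0.0, 0.795, -0.607, -0.0]
contact_force: [0.3, -0.2, -0.4]
gripper_width: 0.651
45 (309, 104, 39, 73) ((0.5177393555641174, -0.019830772653222084), (0.07451296597719193, 0.039801016449928284), 14.66491985321045)
45 (584, 102, 56, 81) ((0.5967894196510315, -0.3224622905254364), (0.05803671106696129, 0.0746946930885315), 77.78675842285156)
15 (309, 104, 39, 73) ((0.5177393555641174, -0.019830772653222084), (0.07451296597719193, 0.039801016449928284), 14.66491985321045)
15 (584, 102, 56, 81) ((0.5970165729522705, -0.3225114643573761), (0.05803671106696129, 0.07515951991081238), 77.78675842285156)
```

View pics/w1.png

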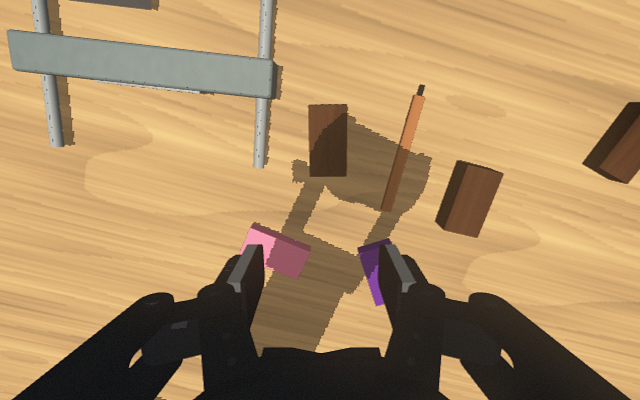

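The wrist view shows the spacer's top measuring 74.5×39.8 mm at (0.518,−0.020), yaw 14.7°, which confirms 18 mm. My plan is to grip it across its 40 mm width near the far end with the tool leaning 30°. I then turn it 90° so it stands on end in the vise.

```bash
python3 -m pendant '[[[-0.0143,0.0537,0,0.077,0.01,-0.16,0.65],[-0.0143,0.0537,0,0.077,0.01,-0.16,0.65],[-0.0143,0.0537,0,0.077,0.01,-0.16,0.65],[0,0,0,0,0,-0.12,0.65],[0,0,0,0,0,-0.12,0.65],[0,0,0,0,0,0,0.65],[0,0,0,0,0,0,0.65]]]'
python3 - <<'E'
from h import *
print(manip.state()['joint_pos'].round(2))
d=grab('side');cv2.imwrite('pics/c4.png',cv2.resize(d['frame'][130:290,220:400],None,fx=4,fy=3.7))
E
```

```text
time: 3.08
tool_pos: [0.5376, -0.0154, 0.0318]
tool_rot: [0.204, 0.767, -0.587, -0.158]
contact_force: [0.1, 0.5, 0.7]
gripper_width: 0.652
[-0.08  0.4   1.64 -0.17  1.61  1.26]
```

View pics/c4.png

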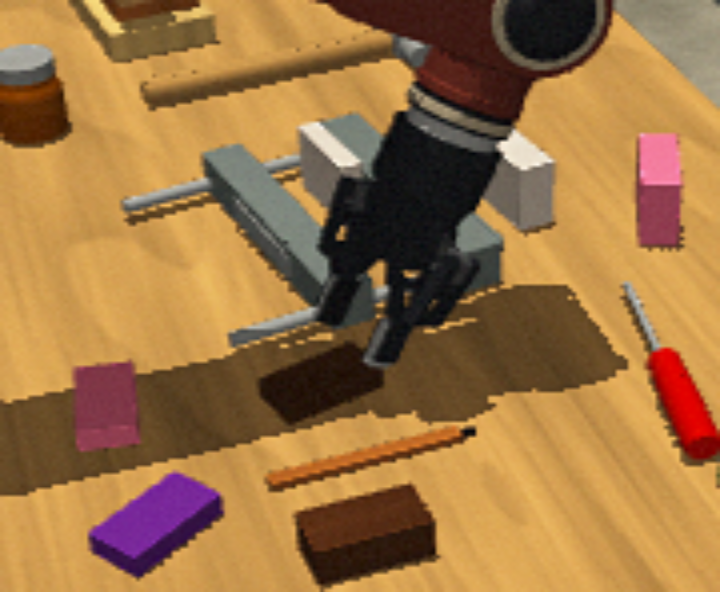

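The crop shows the open fingers straddling the spacer's far end, clear of the guide bar and pencil. I'll descend and grip.

```bash
python3 -m pendant '[[[0,0,0,0,0,-0.06,0.65],[0,0,0,0,0,-0.036,0.65],[0,0,0,0,0,0,0.65]]]'; python3 -m pendant '[[[0,0,0,0,0,0,0.3],[0,0,0,0,0,0,0.3],[0,0,0,0,0,0,0.3],[0,0,0,0,0,0,0.3],[0,0,0,0,0,0,0.3],[0,0,0,0,0,0,0.3]]]';
```

```text
time: 3.5
tool_pos: [0.5359, -0.0144, 0.0052]
tool_rot: [0.205, 0.767, -0.586, -0.159]
contact_force: [-0.7, 0.6, 0.2]
gripper_width: 0.65
time: 4.25
tool_pos: [0.5372, -0.0145, 0.0066]
tool_rot: [0.205, 0.768, -0.587, -0.158]
contact_force: [1.5, -0.0, 2.8]
gripper_width: 0.454
```

```bash
python3 -m pendant '[[[0,0,0,0,0,0.1,0.3],[0,0,0,0,0,0.2,0.3],[0,0,0,0,0,0.2,0.3],[0,0,0,0,0,0.2,0.3],[0.0141,-0.0537,0,0,0,0,0.3],[0.0141,-0.0537,0,0,0,0,0.3],[0.0141,-0.0537,0,0,0,0,0.3],[0.0141,-0.0537,0,0,0,0,0.3],[0.0141,-0.0537,0,0,0,0,0.3],[0.0141,-0.0537,0,0,0,0,0.3],[0.0141,-0.0537,0,0,0,0,0.3],[0.0141,-0.0537,0,0,0,0,0.3],[0.0141,-0.0537,0,0,0,0,0.3],[0,0,-0.0294,0,0,0,0.3],[0,0,0,0,0,0,0.3],[0,0,0,0,0,0,0.3]]]'
python3 - <<'E'
from h import *
from scipy.spatial.transform import Rotation as R
s=manip.state();q=s['tool_rot'];M=R.from_quat(np.r_[q[1:],q[0]]).as_matrix();print(M.round(3),s['joint_pos'].round(2))
for n in('scene','side'):
    d=grab(n);p=proj(d,s['tool_pos']).astype(int);print(p)
    c=d['frame'][p[1]-60:p[1]+60,p[0]-50:p[0]+50];cv2.imwrite('pics/t_%s.png'%n,cv2.resize(c,None,fx=4,fy=4,interpolation=cv2.INTER_CUBIC))
cv2.imwrite('pics/c5.png',cv2.hconcat([cv2.imread('pics/t_scene.png'),cv2.imread('pics/t_side.png')]))
E
```

```text
time: 6.25
tool_pos: [0.5375, -0.0133, 0.1826]
tool_rot: [-0.374, 0.668, -0.559, 0.318]
contact_force: [0.5, 0.2, -0.8]
gripper_width: 0.446
[[ 0.173 -0.509  0.843]
 [-0.985 -0.096  0.144]
 [ 0.008 -0.855 -0.518]] [-0.42 -0.69  2.5   0.96  0.62  0.37]
[298 160]
[302 175]
```

View pics/c5.png

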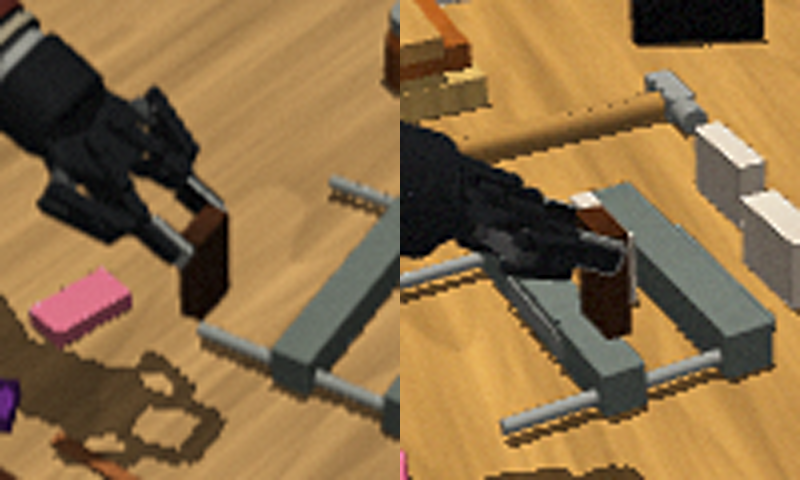

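The spacer is held upright between the fingers, with its bottom end free. I'll carry it over the −y half and lower most of the way.

```bash
python3 -m pendant '[[[0.0014,-0.0082,0,0.075,0.133,0,0.3],[0,0,0,0.075,0.133,0,0.3],[0,0,0,0.075,0.133,0,0.3],[0,0,0,0.075,0.133,0,0.3],[0,0,0,0,0,0,0.3],[0,0,0,0,0,-0.14,0.3],[0,0,0,0,0,-0.14,0.3],[0,0,0,0,0,-0.14,0.3],[0,0,0,0,0,0,0.3],[0,0,0,0,0,0,0.3]]]'
python3 - <<'E'
from h import *
s=manip.state();print(s['joint_pos'].round(2))
for n in('scene','side'):
    d=grab(n);c=d['frame'][115:225,300:410] if n=='scene' else d['frame'][120:230,250:360]
    cv2.imwrite('pics/t_%s.png'%n,cv2.resize(c,(400,400),interpolation=cv2.INTER_CUBIC))
cv2.imwrite('pics/c6.png',cv2.hconcat([cv2.imread('pics/t_scene.png'),cv2.imread('pics/t_side.png')]))
E
```

```text
time: 7.6
tool_pos: [0.6134, 0.1243, 0.1281]
tool_rot: [-0.389, 0.665, -0.551, 0.321]
contact_force: [-0.2, 0.2, -1.2]
gripper_width: 0.45
[ 0.01 -0.25  2.34  1.55  0.15 -0.07]
```

View pics/c6.png

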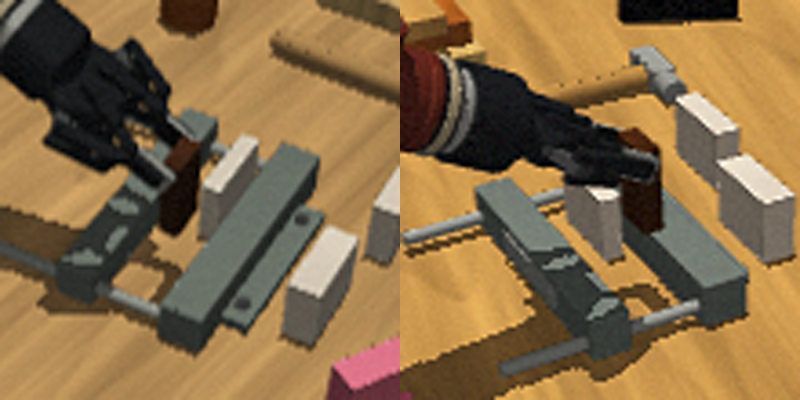

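The spacer hangs over the −y half clear of the board. The arm is slow here because the wrist is almost straight, so I'll lower in small steps.

```bash
python3 -m pendant '[[[0,0,0,0,-0.008,-0.03,0.3],[0,0,0,0,-0.008,-0.03,0.3],[0,0,0,0,0,-0.03,0.3],[0,0,0,0,0,-0.03,0.3],[0,0,0,0,0,0,0.3]]]'
python3 - <<'E'
from h import *
from scipy.spatial.transform import Rotation as R
s=manip.state();q=s['tool_rot'];M=R.from_quat(np.r_[q[1:],q[0]]).as_matrix();print(M.round(3),s['joint_pos'].round(2))
E
```

```text
time: 8.32
tool_pos: [0.613, 0.1208, 0.0974]
tool_rot: [-0.389, 0.665, -0.551, 0.32]
contact_force: [0.1, 0.3, -0.2]
gripper_width: 0.45
[[ 0.187 -0.484  0.855]
 [-0.982 -0.09   0.164]
 [-0.003 -0.87  -0.492]] [ 0.   -0.18  2.35  2.    0.18 -0.53]
```

```bash
python3 -m pendant '[[[0,0,0,0,0,-0.03,0.3],[0,0,0,0,0,-0.03,0.3],[0,0,0,0,0,-0.03,0.3],[0,0,0,0,0,-0.03,0.3],[0,0,0,0,0,-0.02,0.3],[0,0,0,0,0,0,0.3]]]'
python3 - <<'E'
from h import *
s=manip.state();print(s['joint_pos'].round(2),s['contact_force'])
d=grab('side');e=grab('scene')
P=[.626,.178];x=np.array([.987,.163]);y=np.array([-.163,.987])
a=cv2.resize(e['frame'][125:215,310:400],(400,400),interpolation=cv2.INTER_CUBIC);b=cv2.resize(d['frame'][140:230,260:350],(400,400),interpolation=cv2.INTER_CUBIC)
cv2.imwrite('pics/c7.png',cv2.hconcat([a,b]))
E
```

```text
time: 9.07
tool_pos: [0.6133, 0.121, 0.0628]
tool_rot: [-0.389, 0.665, -0.551, 0.32]
contact_force: [0.1, 0.7, -1.1]
gripper_width: 0.448
[ 0.   -0.08  2.34  2.37  0.23 -0.9 ] [ 0.12794189  0.74172216 -1.09953601]
```

View pics/c7.png

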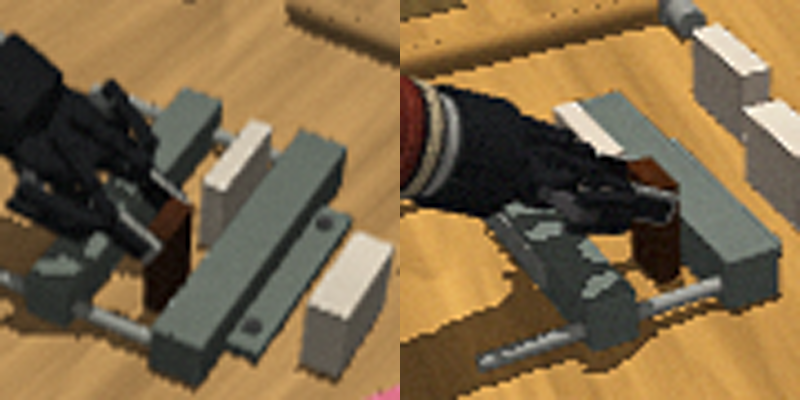

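The spacer is upright in the −y half, between the jaws, a few mm above the bench. I'll touch down gently.

```bash
python3 -m pendant '[[[0,0,0,0,0,-0.008,0.3],[0,0,0,0,0,-0.008,0.3],[0,0,0,0,0,0,0.3]]]';python3 -m pendant '[[[0,0,0,0,0,-0.004,0.3],[0,0,0,0,0,0,0.3]]]'
```

```text
time: 9.55
tool_pos: [0.6131, 0.121, 0.0583]
tool_rot: [-0.389, 0.665, -0.551, 0.32]
contact_force: [0.9, 0.3, 0.1]
gripper_width: 0.447
time: 9.8
tool_pos: [0.6136, 0.1211, 0.0582]
tool_rot: [-0.39, 0.665, -0.551, 0.321]
contact_force: [-2.3, -0.6, 4.1]
gripper_width: 0.448
```

```bash
python3 -m pendant '[[[0,0,0,0,0,0,0.6],[0,0,0,0,0,0,0.6],[0,0,0,0,0,0,0.6],[0,0,0,-0.034,-0.0066,0.02,0.6],[0,0,0,-0.034,-0.0066,0.02,0.6],[0,0,0,-0.068,-0.013,0.04,0.6],[0,0,0,-0.068,-0.013,0.04,0.6],[0,0,0,-0.1,-0.02,0.08,0.6],[0,0,0,-0.1,-0.02,0.08,0.6],[0,0,0,-0.1,-0.02,0.1,0.6],[0,0,0,-0.1,-0.02,0.1,0.6],[0,0,0,0,0,0,0]]]'
python3 - <<'E'
from h import *
s=manip.state();print(s['joint_pos'].round(2))
d=grab('side');e=grab('scene')
a=cv2.resize(e['frame'][125:215,310:400],(400,400),interpolation=cv2.INTER_CUBIC);b=cv2.resize(d['frame'][140:230,260:350],(400,400),interpolation=cv2.INTER_CUBIC)
cv2.imwrite('pics/c8.png',cv2.hconcat([a,b]))
E
```

```text
time: 11.3
tool_pos: [0.5188, 0.1087, 0.1593]
tool_rot: [-0.398, 0.668, -0.544, 0.316]
contact_force: [0.2, 0.9, 0.8]
gripper_width: 0.398
[-0.06 -0.73  2.58  0.81  0.34  0.66]
```

View pics/c8.png

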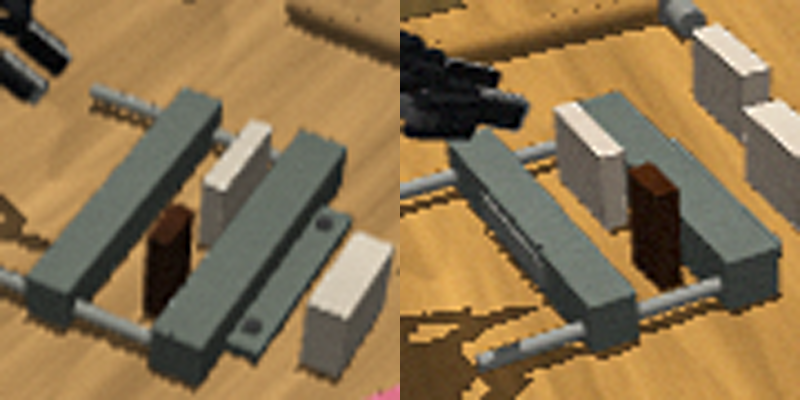

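The spacer stands free and upright in the −y half and the board is untouched. Next I'll turn the tool down, shut the fingers and go behind the moving jaw.

```bash
python3 -m pendant '[[[-0.0079,0.0413,0,0,0,0.02,0],[-0.0079,0.0413,0,0,0,0.02,0],[-0.0079,0.0413,0,0,0,0.02,0],[-0.0079,0.0413,0,0,0,0,0],[-0.0079,0.0413,0,0,0,0,0],[-0.0079,0.0413,0,0,0,0,0],[-0.0079,0.0413,0,0,0,0,0],[-0.0079,0.0413,0,0,0,0,0],[0,0,0,-0.08,0.08,0,0],[0,0,0,-0.08,0.08,0,0],[0,0,0,0,0,0,0],[0,0,0,0,0,0,0]]]'
python3 - <<'E'
from h import *
from scipy.spatial.transform import Rotation as R
s=manip.state();q=s['tool_rot'];M=R.from_quat(np.r_[q[1:],q[0]]).as_matrix();print(M.round(3),s['joint_pos'].round(2))
d=grab('wrist','w2.png')
h=cv2.cvtColor(d['frame'],cv2.COLOR_BGR2HSV)
w=(d['frame'].min(2)>150).astype(np.uint8)*255
for c in cv2.findContours(w,0,1)[0]:
    if cv2.contourArea(c)>300:
        P=np.array([onz(d,p[0],.06)[:2] for p in c],np.float32);print('white',cv2.minAreaRect(P))
m=((h[...,1]<70)&(h[...,2]>60)&(h[...,2]<140)).astype(np.uint8)*255
m=cv2.morphologyEx(m,cv2.MORPH_OPEN,np.ones((15,15)))
for c in cv2.findContours(m,0,1)[0]:
    if cv2.contourArea(c)>1500:
        P=np.array([onz(d,p[0],.04)[:2] for p in c],np.float32);print('grey',cv2.boundingRect(c),cv2.boxPoints(cv2.minAreaRect(P)).round(4).tolist())
E
```

```text
time: 12.9
tool_pos: [0.478, 0.1506, 0.1687]
tool_rot: [-0.019, 0.771, -0.636, -0.005]
contact_force: [0.6, 0.1, -0.3]
gripper_width: 0.004
[[ 0.19  -0.982  0.015]
 [-0.981 -0.189  0.035]
 [-0.032 -0.022 -0.999]] [ 0.14 -0.22  1.98  0.03  1.37  1.51]
white ((0.481759637594223, 0.24731333553791046), (0.059719666838645935, 0.006239078938961029), 9.229277610778809)
white ((0.5989305973052979, 0.08105020970106125), (0.052170757204294205, 0.006390579976141453), 9.418517112731934)
white ((0.5768587589263916, 0.22279563546180725), (0.05430731177330017, 0.08501911163330078), 9.188225746154785)
```

```bash
python3 -m pendant '[[[0,0,0,0,0,-0.2,0],[0,0,0,0,0,-0.2,0],[0,0,0,0,0,-0.2,0],[0,0,0,0,0,0,0],[0,0,0,0.04,0.0066,0,0],[0,0,0,0.04,0.0066,0,0],[0,0,0,0,0,0,0]]]'
python3 -m pendant '[[[0,0,0,0.02,0.0033,0,0],[0,0,0,0.02,0.0033,0,0],[0,0,0,0.02,0.0033,0,0],[0,0,0,0.02,0.0033,0,0],[0,0,0,0,0,0,0]]]'
python3 -m pendant '[[[0,0,0,0.02,0.0033,0,0],[0,0,0,0.02,0.0033,0,0],[0,0,0,0.02,0.0033,0,0],[0,0,0,0.02,0.0033,0,0]]]'
```

```text
time: 13.82
tool_pos: [0.5009, 0.1541, 0.0227]
tool_rot: [-0.021, 0.771, -0.637, -0.003]
contact_force: [-1.0, 0.2, 0.5]
gripper_width: 0.001
time: 14.45
tool_pos: [0.5178, 0.157, 0.0198]
tool_rot: [-0.018, 0.771, -0.637, -0.004]
contact_force: [-1.4, -0.6, 1.1]
gripper_width: -0.001
time: 14.95
tool_pos: [0.5379, 0.1603, 0.0197]
tool_rot: [-0.018, 0.771, -0.637, -0.004]
contact_force: [-4.5, -2.1, -0.2]
gripper_width: -0.001
```

```bash
python3 -m pendant '[[[0,0,0,0.012,0.002,0,0],[0,0,0,0.012,0.002,0,0],[0,0,0,0.012,0.002,0,0],[0,0,0,0.012,0.002,0,0]]]'
python3 -m pendant '[[[0,0,0,0.006,0.001,0,0],[0,0,0,0.006,0.001,0,0]]]'
python3 -m pendant '[[[0,0,0,0.006,0.001,0,0],[0,0,0,0.006,0.001,0,0]]]'
python3 - <<'E'
from h import *
d=grab('side');e=grab('scene');x=np.array([.987,.163,0])
for n,f in(('scene',e),('side',d)):
    w=(f['frame'].min(2)>150).astype(np.uint8)*255;w[:,:240]=0;w[:130]=0
    for c in cv2.findContours(w,0,1)[0]:
        if 30<cv2.contourArea(c)<400:
            P=np.array([onz(f,p[0],.06)[:2] for p in c],np.float32);r=cv2.minAreaRect(P)
            if .5<r[0][0]<.8 and .1<r[0][1]<.35: print(n,np.round(r[0],4),np.round(r[1],4))
E
```

```text
time: 15.45
tool_pos: [0.5498, 0.1622, 0.0198]
tool_rot: [-0.019, 0.771, -0.637, -0.004]
contact_force: [-4.7, -2.1, -2.0]
gripper_width: -0.0
time: 15.7
tool_pos: [0.5526, 0.1627, 0.0198]
tool_rot: [-0.018, 0.771, -0.637, -0.004]
contact_force: [-5.2, -1.2, -1.7]
gripper_width: -0.002
time: 15.95
tool_pos: [0.5556, 0.1631, 0.0198]
tool_rot: [-0.018, 0.771, -0.637, -0.004]
contact_force: [-4.4, -2.5, -1.8]
gripper_width: -0.004
scene [0.7269 0.1739] [0.0286 0.0807]
scene [0.7281 0.2985] [0.0219 0.0793]
scene [0.6017 0.2247] [0.0167 0.0771]
side [0.6025 0.2115] [0.0159 0.0566]
side [0.7271 0.1709] [0.0292 0.0801]
side [0.7272 0.2948] [0.0233 0.0781]
```

```bash
for i in 1; do python3 -m pendant '[[[0,0,0,0.004,0.0007,0,0],[0,0,0,0.004,0.0007,0,0],[0,0,0,0.004,0.0007,0,0]]]'; done
python3 -m pendant '[[[0,0,0,0.004,0.0007,0,0],[0,0,0,0,0,0,0]]]'
```

```text
time: 16.42
tool_pos: [0.5587, 0.1637, 0.0198]
tool_rot: [-0.019, 0.771, -0.637, -0.004]
contact_force: [-5.3, -2.0, -2.4]
gripper_width: 0.002
time: 16.68
tool_pos: [0.5592, 0.1638, 0.0198]
tool_rot: [-0.018, 0.771, -0.637, -0.005]
contact_force: [-6.4, -3.1, -1.9]
gripper_width: 0.001
```

```bash
python3 -m pendant '[[[0,0,0,0.003,0.0005,0,0],[0,0,0,0.003,0.0005,0,0]]]' | sed -n '2p;4p'
python3 -m pendant '[[[0,0,0,0.002,0.0003,0,0],[0,0,0,0.002,0.0003,0,0]]]'| sed -n '2p;4p'
```

```text
tool_pos: [0.5593, 0.1638, 0.0198]
contact_force: [-13.1, -4.5, 4.8]
tool_pos: [0.5593, 0.1638, 0.0198]
contact_force: [-16.6, -5.2, 8.1]
```

```bash
python3 -m pendant '[[[0,0,0,0.002,0.0003,0,0],[0,0,0,0.002,0.0003,0,0],[0,0,0,0,0,0,0]]]'| sed -n '2p;4p'
python3 -m pendant '[[[0,0,0,-0.01,-0.0016,0,0],[0,0,0,-0.04,-0.007,0,0],[0,0,0,-0.08,-0.014,0,0],[0,0,0,-0.08,-0.014,0,0],[0,0,0,0,0,0.2,0],[0,0,0,-0.1,0,0.2,0],[0,0,0,-0.2,0,0.2,0],[0,0,0,0,0,0,0]]]'
python3 - <<'E'
from h import *
d=grab('side');e=grab('scene')
a=cv2.resize(e['frame'][125:215,310:400],(400,400),interpolation=cv2.INTER_CUBIC);b=cv2.resize(d['frame'][140:230,260:350],(400,400),interpolation=cv2.INTER_CUBIC)
cv2.imwrite('pics/c9.png',cv2.hconcat([a,b]))
E
```

```text
tool_pos: [0.5593, 0.1638, 0.0198]
contact_force: [-20.1, -5.3, 10.2]
time: 18.55
tool_pos: [0.4449, 0.1567, 0.1722]
tool_rot: [-0.026, 0.771, -0.636, 0.001]
contact_force: [-0.1, 0.3, -0.2]
gripper_width: -0.004
```

View pics/c9.png

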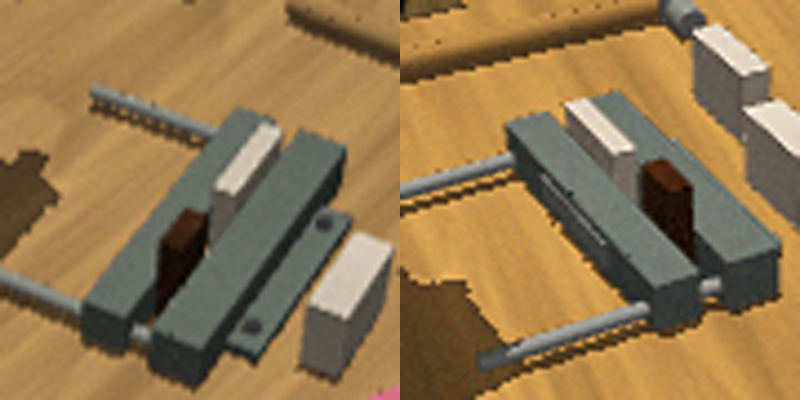

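The pusher stopped hard at x = 0.559 with about 20 N on it. The picture shows both pieces upright between the closed jaws. Before handing in, I'll measure the gap numerically from intensity profiles across the jaw tops.

```bash
python3 - <<'E'
from h import *
x=np.array([.987,.163,0]);y=np.array([-.163,.987,0]);O=np.array([.626,.178,.04])
for n in('scene','side'):
    d=load(n);im=cv2.GaussianBlur(d['frame'],(0,0),.6).astype(np.float32)
    S=np.arange(-.065,.05,.0025)
    for ys in([-.112,-.1,-.015,-.005,.1,.112]):
        pts=np.array([proj(d,O+x*s+y*ys) for s in S],np.float32)
        v=cv2.remap(im,pts[None,:,0],pts[None,:,1],cv2.INTER_LINEAR)[0]
        print(n,ys,' '.join('%d'%a for a in v[:,0]),'|R', ' '.join('%d'%a for a in v[:,2]) if ys in(-.1,-.005) else '')
    w=(d['frame'].min(2)>150).astype(np.uint8)*255;w[:,:240]=0;w[:130]=0
    for c in cv2.findContours(w,0,1)[0]:
        if 30<cv2.contourArea(c)<400:
            P=np.array([onz(d,p[0],.06) for p in c],np.float32);r=cv2.minAreaRect(P[:,:2])
            q=np.r_[r[0],.04]-O
            if q[0]<.02 and q[1]<.12:print(n,'board',q@x,q@y,r[1:])
    h=cv2.cvtColor(d['frame'],cv2.COLOR_BGR2HSV)
    m=((h[...,1]>120)&(h[...,2]<100)&(h[...,0]<16)).astype(np.uint8);
    p=proj(d,[.61,.12,.06]).astype(int);k=np.zeros_like(m);k[p[1]-20:p[1]+20,p[0]-15:p[0]+15]=1
    cs=cv2.findContours(m*k,0,1)[0];c=max(cs,key=cv2.contourArea);print('spacer',cv2.boundingRect(c),cv2.contourArea(c))
E
```

```text
scene -0.112 83 86 88 89 90 94 95 96 93 94 96 96 96 96 96 95 87 70 48 40 37 40 40 41 51 68 86 94 93 91 87 89 93 97 96 96 97 98 97 90 73 50 36 35 36 41 |R 
scene -0.1 86 84 85 89 95 98 98 97 97 97 98 100 100 100 101 100 90 71 48 38 36 35 28 22 31 61 88 97 98 98 98 98 99 99 98 98 98 99 99 92 74 50 39 38 47 70 |R 179 178 176 163 131 109 101 100 100 100 101 103 103 102 103 103 92 72 48 39 36 34 33 33 42 67 92 100 101 101 102 101 100 100 100 100 101 101 101 94 76 51 39 38 47 72
scene -0.015 84 85 86 88 93 99 103 103 102 99 89 63 39 23 19 19 21 22 18 13 11 24 49 69 76 84 92 98 99 100 100 100 99 99 100 99 99 100 100 96 77 55 39 38 53 77 |R 
scene -0.005 83 84 85 88 93 99 102 103 102 100 88 65 36 25 22 22 21 19 17 21 41 61 73 75 77 84 92 97 99 99 99 98 98 98 97 97 97 98 99 94 76 54 39 38 52 74 |R 176 178 179 162 138 115 105 104 103 102 96 85 71 66 66 68 68 62 51 40 54 73 87 90 90 91 96 99 100 101 101 100 100 100 100 99 99 100 100 95 77 54 39 37 53 77
scene 0.1 83 82 82 82 87 95 99 101 100 100 100 100 101 111 132 155 170 174 174 171 160 129 98 80 79 85 92 95 96 95 95 94 95 96 97 97 97 97 96 93 78 58 46 53 67 75 |R 
scene 0.112 83 82 82 83 89 95 98 99 99 99 99 99 99 111 127 145 149 151 155 152 139 109 92 85 84 86 90 92 93 95 95 95 95 96 96 96 97 98 95 90 80 65 70 76 80 80 |R Traceback (most recent call last):
  File "<stdin>", line 13, in <module>
cv2.error: OpenCV(4.12.0) /io/opencv/modules/imgproc/src/convhull.cpp:143: error: (-215:Assertion failed) total >= 0 && (depth == CV_32F || depth == CV_32S) in function 'convexHull'
```

```bash
python3 - <<'E'
from h import *
x=np.array([.987,.163,0]);y=np.array([-.163,.987,0]);O=np.array([.626,.178,.04])
d=grab('wrist','w3.png');im=d['frame'].astype(np.float32)
S=np.arange(-.07,.056,.001)
for ys in(-.085,-.1,.1,-.01):
    pts=np.array([proj(d,O+x*s+y*ys) for s in S],np.float32)
    v=cv2.remap(im,pts[None,:,0],pts[None,:,1],cv2.INTER_LINEAR,borderValue=(0,0,0))[0].mean(1)
    g=np.diff(v);print(ys,pts[[0,-1]].round().tolist(),[(round(float(S[i])*1e3),int(g[i])) for i in range(len(g)) if abs(g[i])>9])
s=load('side')['frame'];c=cv2.cvtColor(s[155:215,300:340],cv2.COLOR_BGR2HSV)
print(manip.state()['time'])
E
```

```text
-0.085 [[447.0, 60.0], [471.0, -137.0]] [(-66, -47), (-65, -45), (-59, 22), (-58, 28), (-57, 14), (-56, 10), (-29, -33), (-28, -102)]
-0.1 [[467.0, 61.0], [493.0, -137.0]] [(-63, -65), (-62, -33), (-59, 12), (-58, 40), (-57, 12), (-28, -134)]
0.1 [[213.0, 55.0], [203.0, -139.0]] [(-62, -95), (-61, -25), (-58, 28), (-57, 21), (-56, 13), (-32, -39), (-31, -97)]
-0.01 [[352.0, 58.0], [361.0, -138.0]] [(-67, -65), (-66, -22), (-65, -9), (-62, 99), (-61, 29), (-60, -113), (-59, -10), (-58, 38), (-57, 12), (-56, 14), (-30, -81), (-29, -55)]
18.7
```

```bash
python3 -m pendant '[[[0,0,0,0.1,0,0.12,0],[0,0,0,0.15,0,0.12,0],[0,0,0,0.15,0,0.12,0],[0,0,0,0.1,0,0,0],[0,0,0,0,0,0,0],[0,0,0,0,0,0,0]]]' | sed -n 2p
python3 - <<'E'
from h import *
x=np.array([.987,.163,0]);y=np.array([-.163,.987,0]);O=np.array([.626,.178,.04])
d=grab('wrist','w3.png');im=d['frame'].astype(np.float32)
S=np.arange(-.07,.056,.001)
for ys in(-.085,-.1,.1,-.01):
    pts=np.array([proj(d,O+x*s+y*ys) for s in S],np.float32)
    v=cv2.remap(im,pts[None,:,0],pts[None,:,1],cv2.INTER_LINEAR,borderValue=(0,0,0))[0].mean(1)
    g=np.diff(v);print(ys,pts[[0,-1]].round().tolist(),[(round(float(S[i])*1e3),int(g[i])) for i in range(len(g)) if abs(g[i])>9])
w=(d['frame'].min(2)>150).astype(np.uint8)*255
for c in cv2.findContours(w,0,1)[0]:
    if cv2.contourArea(c)>300:
        P=np.array([onz(d,p[0],.06)[:2] for p in c],np.float32);r=cv2.minAreaRect(P);q=np.r_[r[0],.04]-O;print('white',q@x,q@y,r[1:])
h=cv2.cvtColor(d['frame'],cv2.COLOR_BGR2HSV)
m=((h[...,2]<110)&(h[...,2]>35)&(h[...,1]>110)&(h[...,0]<18)).astype(np.uint8)*255
for c in cv2.findContours(m,0,1)[0]:
    if cv2.contourArea(c)>200:
        P=np.array([onz(d,p[0],.075)[:2] for p in c],np.float32);r=cv2.minAreaRect(P);q=np.r_[r[0],.04]-O;print('brown',q@x,q@y,r[1:])
E
```

```text
tool_pos: [0.5661, 0.1553, 0.2519]
-0.085 [[389.0, 185.0], [399.0, 68.0]] [(-58, -13), (-23, -9), (-21, 14), (-20, 15), (-17, 57), (-16, 18), (-5, -34), (-4, 13), (-3, 17), (32, -9), (33, -11), (34, 11), (35, 27)]
-0.1 [[402.0, 186.0], [414.0, 68.0]] [(-58, -13), (-57, -12), (-22, 23), (-19, 48), (-18, 44), (-13, 13), (-6, -43), (-5, -29), (-3, 12), (33, -24), (34, 27), (35, 25)]
0.1 [[229.0, 180.0], [222.0, 64.0]] [(-57, -45), (-55, 9), (-24, -12), (-23, -42), (-21, 38), (-20, 51), (-19, 18), (-9, -28), (-8, -10), (-7, 25), (-6, 15), (-5, -47), (-4, -24), (-3, 14), (-2, 12), (33, -12), (35, 20), (36, 22)]
-0.01 [[324.0, 183.0], [327.0, 66.0]] [(-64, -25), (-63, -32), (-62, -13), (-57, -13), (-49, 16), (-45, 12), (-44, 21), (-39, 12), (-25, -9), (-24, -19), (-23, -37), (-20, 14), (-19, 62), (-18, 14), (-5, -60), (-3, 18), (33, -11), (35, 15), (54, -12)]
white -0.19621086077189445 0.30977076110434537 ((0.052742283791303635, 0.052692148834466934), 11.994094848632812)
white -0.10345246358013152 0.09453927254867554 ((0.1000925749540329, 0.006554882973432541), 9.17988109588623)
white -0.013123054219245908 0.04896799361896516 ((0.017495062202215195, 0.07908690720796585), 9.334135055541992)
white 0.09670438592338562 -0.022931761262893667 ((0.02703307569026947, 0.07923077046871185), 9.853532791137695)
brown -0.26051827321743964 0.3572183722574711 ((0.04811118543148041, 0.23158156871795654), 85.46173858642578)
brown -0.15619033764100074 -0.2868750769178867 ((0.0713513195514679, 0.054272156208753586), 1.8731951713562012)
brown -0.15638390309906006 0.24214136386108398 ((0.052714698016643524, 0.07090549170970917), 37.4146842956543)
brown -0.012549569798469542 -0.05392246222305297 ((0.016922874376177788, 0.03919520229101181), 8.911447525024414)
brown 0.014208997832775114 0.2223006078619957 ((0.17438697814941406, 0.011929462663829327), 5.496252536773682)
```

```bash
python3 -c "
from plant import manip
print(manip.job_done())"
```

```text
the job is handed in; nothing more can be done
None
```

I've handed in the job: the 18 mm spacer stands on end in the empty half of the vise, and the jaw is pushed in snug on it and the board. No verdict was reported.

- **Choosing the spacer:** The board in the vise measured about 16–17 mm thick in the images, against 22–23 and 28–29 mm for the two waiting boards, so it is the 18 mm one. The matching dark spacer measured about 17 mm high, with a 74.5 × 39.8 mm top at 18 mm height.
- **Moves:** I gripped the spacer across its 40 mm width, turned it upright and set it between the jaws. I then pushed the jaw with closed fingers; it stopped hard at about 21 N horizontally, under the 60 N limit.
- **Last checks (close wrist view):**
  - **Gap:** It measured about 18.5 mm, and the outer faces are about 93 mm apart (75 mm of jaws plus 18). The resolution is about 1 mm, so the 19.5 mm limit looks met but is not proven to the tenth.
  - **Spacer:** It is upright at y of about −54 mm and square to the vise within 0.5°.
  - **Board:** It is upright at y of about +49 mm.
  - **Robot:** The arm is clear of everything, and about 20 of the 54 s were used.
- **Disagreements:** The coarser scene camera read the gap as about 20.5 mm, but it also showed both jaws about 3 mm too thin, so I trusted the wrist view. My estimated vise origin also looks about 3 mm off.
- **Not re-measured:** I did not measure the bystanders at the end. The arm made no unexpected contact on the way, and the waiting boards, when checked during the push, were where they started.

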